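# Prise the seized cap off a wheel hub

### The job

The round steel cap on the wheel hub is seized. Take the flat steel pry bar, lay it over the fulcrum beside the hub with its bare tip under the overhanging edge of the cap, and lever the cap up by about a centimetre. Then let go and leave the bar lying across the fulcrum or on the bench.

Things in the scene. Friction and masses are not known exactly. Their poses are not given: they have to be found in the camera images.
- stand: Hub stand fixed to the bench: dark steel base plate 120 x 180 x 10 mm and an upright aluminium hub tube (diameter 48 mm, top 128 mm above the bench, two thin rings of diameter 72 mm at 25-30 and 80-85 mm). Origin on the bench under the hub's axis, z up, +y from the hub to the fulcrum and on to where the bar's sleeve end belongs (within 0.4 rad of the robot's left; nothing tall there).
- fulcrum: Fulcrum on the stand's plate beside the hub: a steel post carrying a round steel rod of diameter 16 mm, 70 mm long, lying along the stand's x. Origin at the middle of the rod's top line, 112 mm above the bench and 92 mm from the hub's axis along the stand's +y; axes parallel to the stand's.
- cap: Round steel cap pressed on the hub: disc of diameter 104 mm (too wide to grasp), 8 mm thick, with a low boss (44 x 6 mm) on top; it overhangs the tube by 28 mm all round. Origin on the axis at the disc's underside, 128 mm above the bench when home. Slides only up, at most 14 mm, and stays where left. Takes 30 N at the disc: about 9 N on the sleeve end with the bar tip 20 mm under the edge.
- bar: Flat steel pry bar 260 x 20 x 8 mm, 0.35 kg; black rubber sleeve on the handle end (x = -130 to -40 mm, 24 wide, 12 thick, underside flush); bare flared tip (last 12 mm, 26 wide, 6 thick). Tip roughly away from the robot, in one of three places, the others taken by a file and a wrench. Origin mid length on the underside, x to the tip, z up. Balances at x = -10 mm, where the steel is bare.
- bar_tip (a point): End of the bar's bare tip at mid thickness: 130 mm from the bar's origin along +x, 4 mm above the underside. Laid level on the fulcrum, the bar has 9 mm of free height between its tip and the cap; let go there, its heavier sleeve end sinks until the tip bears on the cap from below, and it rests so.
- bar_press (a point): Top of the bar's rubber sleeve, 25 mm from the handle end (105 mm from the bar's origin along its -x, 12 mm above its underside): a good place to press down. Once the tip bears on the cap, this point must go down some 30 mm more to raise the cap by a centimetre (some 55 mm from level), swinging in an arc about 10 mm towards the fulcrum.
Not all that is in view belongs to the job. Of the things that look like the stand, take the one that is farthest from the robot's base at the start.

How it is judged:
By the outcome, as a careful person would: the job done as asked, in the order asked, and still so for the second after the job is handed in, with the robot touching nothing.
It also fails if it takes over 45 s, if anything falls off the work surface, if the arm or the gripper's body presses on something with over 40 N, if the wrist force passes 120 N, or if a joint passes its speed limit or range.

### The arm

A 6-joint arm with a two-finger parallel gripper is mounted at the origin on the work surface. World frame = base frame: x ahead of the robot, y to its left, z up, the work surface at z = 0. Lengths are in mm, angles in rad, forces in N, time in s.
With the tool pointing down it reaches from about 425 to 950 mm from the base axis. Payload 14.7 kg.
Tool frame: the origin (TCP) lies at the very end of the fingers, on their centre line; the grasp point (between the pads) lies 19 mm behind it; z points along the fingers, y is the line along which they close (so a half turn about z gives the same grasp; the last joint's range is limited). The gripper opens to 85 mm and grips with 20 to 120 N. Pads are 22 mm wide; open, the fingers measure 114 mm over their backs; the gripper's body (76 mm by 85 mm) begins 54 mm behind the grasp point. The pads swing forward as they close: fully open they stand 13 mm farther back than shut.
Start: joints at [-1.227, 0.48, 1.596, -0, 1.065, -0.047], TCP at [247.619, -600.98, 231.297] pointing down, gripper open.
Joint ranges: [-2.75, 2.75], [-0.82, 2.05], [0.23, 2.67], [-1.56, 4.7], [0.09, 2.69], [-2.92, 2.92]. Speed limits (rad/s): [1.89, 1.89, 2.39, 3.01, 3.01, 3.01].

### API

Orientations are given as a unit quaternion [w, x, y, z].
In Python, from cell import robot, viewer gives the robot as it stands.
- The arm moves only by the tool servo_tool, never from a script. Its argument "steps" is a list of rows, each a list of 2 entries, a list of its own where there are three numbers: the shift along the tool's x, y, z in units of 4 cm (1.0 is 4 cm), then the turn, a rotation vector about the tool's x, y, z in units of 5 degrees (1.0 is 5 degrees). In form: [[[tx, ty, tz], [ax, ay, az]], ...]. A call has 1 to 20 rows; each row shifts and turns the commanded pose from where the row before left it, along the tool's axes as they then stand; what a row does not reach is not made up. A row lasts 1/12 s, in which the tool goes at most 41.7 mm and 7.16 degrees, less where a joint would pass 70% of its speed; a pose out of reach is approached as far as the arm can. A call with a number of a shift or a turn outside -1 to 1 is refused whole. A call with a gripper value outside its range is refused whole. "fingers" is the opening, from -1 (shut) to 1 (fully open), set as the call begins (left out, the last holds). The fingers move at their own pace and stop on an object; "grip_force" is the grip in N (left out, the last holds). Time passes only in rows, so rows that do not move let the fingers close. It gives the time, the measured TCP pose, the force and the opening at its end, in the units of the state.
- robot.get_obs(): the state, without advancing time (a new reading comes with each control period).
- viewer.grab_frame(name): name is "side" or "top" or "wrist"; returns the picture (420x560x3 uint8, red, green, blue); there is no depth.
- viewer.camera_info(name): a dict with "intrinsics" (3x3 intrinsics, pixels), "k1" (the pictures are not rectified: a ray, as slopes to the right and down, at radius r is drawn at 1 + k1 r^2 times it, then the intrinsics apply), "extrinsics" (4x4, takes a point from world to camera coordinates). Camera axes: x right, y down, z forward; pixel columns grow to the right and rows downward; lengths in mm; the calibration is good to about 2 mm. A picture is of the moment at which its call begins: read the wrist's pose just before it. camera_info takes no time and is no camera call; for the wrist camera it gives the pose at the moment of the call.
- robot.job_done(): hands the job in, once; it reports no verdict.
Trained networks look in the newest picture that a camera, given by its name, has taken for a name from the list of things; names that differ only in an ending like _2 or _b are one class to them, and where a whole thing is asked for, a point or a joint stands for the part that bears it (a point fixed in the world has none). Each returns a list of dicts, best first, with "score" (0 to 1); they miss things now and then, are a little off and sometimes report something else, mostly with a low value. They report only what shows in the picture. A call takes as long as a camera call. They do not tell look-alikes from the thing itself.
- viewer.recognise(camera, query): "point" ([x, y, z] in mm, in the coordinates of the camera as it stood for that picture, good to about 4 mm: the middle of the surface that is visible of it).
- viewer.regions_of(camera, query): "region" (420x560 bool, what is visible of it).
The state is a dict: "time_s": time; "qpos": joint angles; "qvel": joint speeds; "effort": joint torques, N m; "tool_pos": TCP position; "tcp_rot": TCP orientation; "wrist_force": force on the tool from outside, world axes, zero at the start; "wrist_torque": the same for the moment, N m; "opening": finger opening in mm.
Only numpy, scipy, OpenCV 4.12 (cv2) and the standard library are available. Lean on these libraries where they do the work, as an engineer would, in place of code of your own. Each camera call takes 0.05 s, during which the arm holds its last target. There are 200 camera calls.

## Working session

There is one attempt and no reset: what is moved stays moved. The work goes in short steps, Python scripts to look and compute and a tool call to move; the robot and the scene stay as the last step left them, time stands still between calls to the robot, and variables do not carry over. Pictures are saved under pics/ and viewed, on a budget of 10 in all, crops included, one or two more only if the job needs it, and the job is handed in when it is done.

Besides the shell and the picture viewer there is one more tool, called after "Emit:" by a JSON object that holds its "fn" and its "kwargs". servo_tool: Moves the arm, as the interface text tells. Shifts and turns lie within -1 to 1; 1 stands for 4 cm of shift or 5 degrees of turn. Its arguments: {"type":"object","properties":{"steps":{"type":"array","items":{"type":"array"}},"fingers":{"type":"number"},"grip_force":{"type":"number"}},"required":["steps"]}

```bash
mkdir -p pics; ls; cat > h.py <<'E'
import numpy as np, cv2
from cell import robot, viewer
def w2c(cam): 
    i=viewer.camera_info(cam); return np.array(i['intrinsics'],float),float(i['k1']),np.array(i['extrinsics'],float)
def toworld(cam,p,E=None):
    E=w2c(cam)[2] if E is None else E
    return np.linalg.inv(E)@np.r_[p,1]
def proj(cam,P):
    K,k,E=w2c(cam); P=np.atleast_2d(P); c=(E[:3,:3]@P.T).T+E[:3,3]; s=c[:,:2]/c[:,2:]
    s=s*(1+k*(s**2).sum(1,keepdims=True)); return s@K[:2,:2].T+K[:2,2]
def ray(cam,uv):
    K,k,E=w2c(cam); uv=np.atleast_2d(uv).astype(float)
    s=cv2.undistortPoints(uv[:,None],K,np.array([k,0,0,0,0]))[:,0]
    d=np.c_[s,np.ones(len(s))]@E[:3,:3]; return -E[:3,:3].T@E[:3,3], d
def onz(cam,uv,z):
    o,d=ray(cam,uv); return o+d*((z-o[2])/d[:,2])[:,None]
def snap(cam,name=None):
    im=viewer.grab_frame(cam)
    if name: cv2.imwrite(f'pics/{name}.png',im[:,:,::-1])
    return im
E
python3 - <<'E'
from h import *
for c in('top','side'):
    im=snap(c,c+'0')
    K,k,E=w2c(c); print(c,K[0,0],k,np.linalg.inv(E)[:3,3].round())
    for q in('bar','stand','fulcrum','cap','bar_tip'):
        for r in viewer.recognise(c,q)[:4]: 
            w=toworld(c,r['point'])[:3]; print(q,round(r['score'],2),w.round(),proj(c,w).round()[0])
a=cv2.imread('pics/top0.png')
E
```

```text
pics
top 405.666987278446 0.026683962103722262 [ 390.   58. 1002.]
bar 0.86 [502. 295.   6.] [193. 208.]
stand 0.74 [ 533. -271.   87.] [435. 198.]
stand 0.66 [ 310. -259.  106.] [434. 299.]
fulcrum 0.95 [ 312. -191.   98.] [401. 296.]
fulcrum 0.86 [ 557. -201.  102.] [406. 185.]
cap 0.73 [ 532. -299.  127.] [455. 196.]
cap 0.73 [ 301. -289.  133.] [453. 305.]
cap 0.25 [ 555. -200.  100.] [405. 186.]
bar_tip 0.92 [500. 299.   8.] [191. 209.]
side 394.1718381531876 -0.03610425239383843 [ 896. -471.  759.]
bar 0.9 [521. 292.   9.] [336. 192.]
bar 0.15 [ 553. -295.   31.] [194. 354.]
stand 0.69 [ 321. -280.   32.] [124. 288.]
stand 0.57 [ 554. -292.   31.] [195. 353.]
fulcrum 0.88 [ 577. -219.   85.] [227. 318.]
fulcrum 0.73 [ 331. -204.   83.] [149. 254.]
cap 0.8 [ 537. -300.  143.] [175. 322.]
cap 0.63 [ 307. -294.  133.] [101. 261.]
bar_tip 0.92 [515. 291.  10.] [334. 191.]
```

View pics/top0.png

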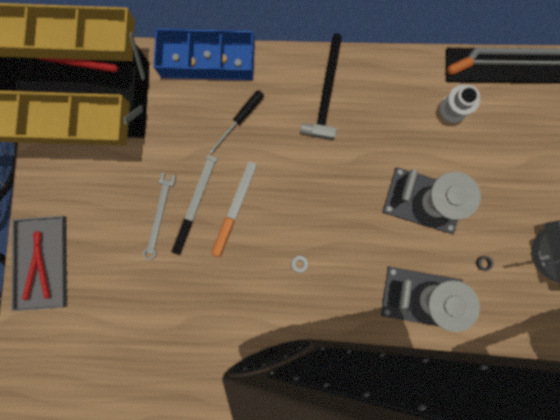

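View pics/side0.png

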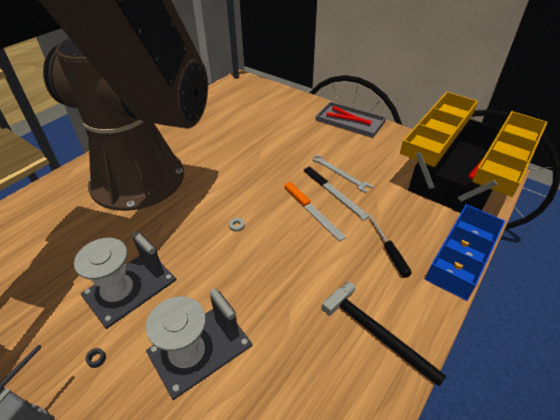

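```bash
cat > m.py <<'E'
from h import *
from scipy.optimize import minimize
tiles=[]
R={}
for c,box in(('top',(370,150,500,250)),('side',(130,270,270,400))):
    im=snap(c); 
    for q,ref in(('cap',[533,-300,132]),('fulcrum',[560,-208,100]),('stand',[540,-285,60]),('bar',[502,295,6])):
        t=proj(c,ref)[0]; L=[r for r in viewer.regions_of(c,q)]
        if not L: print('none',c,q); continue
        L.sort(key=lambda r:np.hypot(*(np.argwhere(r['region'])[:,::-1].mean(0)-t)))
        R[c,q]=L[0]['region']; print(c,q,L[0]['score'],L[0]['region'].sum())
    v=cv2.resize(im[:,:,::-1],None,fx=5,fy=5,interpolation=cv2.INTER_CUBIC)
    for q,col in(('cap',(0,0,255)),('fulcrum',(0,255,0)),('stand',(255,0,0))):
        if (c,q) in R:
            m=cv2.resize(R[c,q].astype(np.uint8),None,fx=5,fy=5,interpolation=cv2.INTER_NEAREST)
            cv2.drawContours(v,cv2.findContours(m,0,1)[0],-1,col,1)
    x0,y0,x1,y1=[5*i for i in box]; tiles.append(cv2.resize(v[y0:y1,x0:x1],(400,400)))
np.savez('R.npz',**{f'{a}_{b}':m for (a,b),m in R.items()})
cv2.imwrite('pics/reg.png',np.hstack(tiles))
# cap fit
t=np.linspace(0,2*np.pi,60)
def hull(c,P): 
    m=np.zeros((1680,2240),np.uint8); h=cv2.convexHull(proj(c,P).astype(np.float32))
    cv2.fillConvexPoly(m,np.round((h+.5)*4).astype(np.int32),1); return cv2.resize(m.astype(np.float32),(560,420),interpolation=cv2.INTER_AREA)
def cap(p): return np.vstack([np.c_[p[0]+r*np.cos(t),p[1]+r*np.sin(t),0*t+z] for r,z in((52,128),(52,136),(22,142))])
for cs in(['top'],['side'],['top','side']):
    f=lambda p:sum(np.abs(hull(c,cap(p))-R[c,'cap']).sum() for c in cs)
    o=minimize(f,[533,-300],method='Nelder-Mead',options=dict(initial_simplex=[[533,-300],[543,-300],[533,-290]])); print('cap',cs,o.x,o.fun)
def barp(p):
    c,s=np.cos(p[2]),np.sin(p[2])
    L=[(-130,a,z) for a in(-12,12) for z in(0,12)]+[(-40,a,z) for a in(-12,12) for z in(0,12)]
    M=[(-40,a,z) for a in(-10,10) for z in(0,8)]+[(118,a,z) for a in(-10,10) for z in(0,8)]
    T=[(118,a,z) for a in(-13,13) for z in(1,7)]+[(130,a,z) for a in(-13,13) for z in(1,7)]
    return [np.array([(p[0]+c*x-s*y,p[1]+s*x+c*y,z) for x,y,z in q]) for q in(L,M,T)]
for cs in(['top'],['side'],['top','side']):
    f=lambda p:sum(np.abs(np.max([hull(c,q) for q in barp(p)],0)-R[c,'bar']).sum() for c in cs)
    x0=np.array([502,295,-.3]); o=minimize(f,x0,method='Nelder-Mead',options=dict(initial_simplex=[x0,x0+[15,0,0],x0+[0,15,0],x0+[0,0,.1]])); print('bar',cs,o.x.round(3),o.fun)
E
python3 m.py
```

```text
top cap 0.88 1889
top fulcrum 0.64 600
top stand 0.87 4485
top bar 0.61 964
side cap 0.78 2500
side fulcrum 0.94 873
side stand 0.66 7138
side bar 0.78 521
cap ['top'] [ 532.50214148 -297.15727925] 61.1875
cap ['side'] [ 531.32034029 -295.89845445] 105.0625
cap ['top', 'side'] [ 532.10201922 -296.38245486] 181.9375
bar ['top'] [ 5.14491e+02  2.94329e+02 -3.17000e-01] 108.75
bar ['side'] [ 5.08408e+02  2.97555e+02 -3.06000e-01] 116.9375
bar ['top', 'side'] [ 5.14321e+02  2.94535e+02 -3.14000e-01] 246.9375
```

View pics/reg.png

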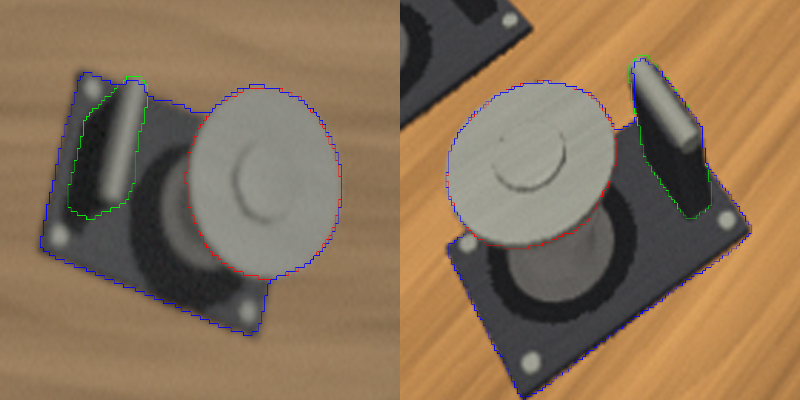

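```bash
python3 - <<'E'
from h import *
T=lambda x,y:(370+x*130/400-.4,150+y/4-.4); S=lambda x,y:(130+x*140/400-.4,270+y*130/400-.4)
a=onz('top',[T(42,248),T(255,335),T(83,72)],10); print(a.round(1), np.arctan2(-(a[0]-a[1])[0],(a[0]-a[1])[1]), np.arctan2(*(a[2]-a[0])[[1,0]]))
b=onz('side',[S(123,398),S(350,232),S(48,247)],10);print(b.round(1),np.arctan2(-(b[1]-b[0])[0],(b[1]-b[0])[1]))
r=onz('top',[T(131,84),T(113,199)],110);print('rod',r.round(1),r.mean(0),np.arctan2(*(r[0]-r[1])[[1,0]]))
r=onz('side',[S(240,64),S(292,140)],110);print('rod',r.round(1),r.mean(0),np.arctan2(*(r[0]-r[1])[[1,0]]))
o=robot.get_obs(); print(o['tool_pos'],o['tcp_rot'],o['time_s'])
E
```

```text
[[ 507.  -172.7   10. ]
 [ 458.5 -339.3   10. ]
 [ 617.6 -205.3   10. ]] -0.2832437834978589 -0.28626806418662654
[[ 573.6 -374.5   10. ]
 [ 623.2 -205.7   10. ]
 [ 460.  -341.    10. ]] -0.28594716974168516
rod [[ 588.7 -213.1  110. ]
 [ 523.8 -200.   110. ]] [ 556.22846519 -206.57684484  110.        ] -0.19970442551981385
rod [[ 527.3 -198.6  110. ]
 [ 592.  -218.   110. ]] [ 559.6443025 -208.3254061  110.       ] 2.849673465244608
[ 247.62397056 -600.99146398  231.32417421] [2.32719280e-05 9.80970381e-01 1.94157436e-01 5.06244306e-06] 1.1
```

Emit:
{"fn": "servo_tool", "kwargs": {"steps": [[[0.67, -0.35, 0], [0, 0, 0]], [[0.67, -0.35, 0], [0, 0, 0]], [[0.67, -0.35, 0], [0, 0, 0]], [[0.67, -0.35, 0], [0, 0, 0]], [[0.67, -0.35, 0], [0, 0, 0]], [[0.67, -0.35, 0], [0, 0, 0]], [[0.67, -0.35, 0], [0, 0, 0]], [[0.67, -0.35, 0], [0, 0, 0]], [[0.67, -0.35, 0], [0, 0, 0]], [[0.67, -0.35, 0], [0, 0, 0]], [[0.67, -0.35, 0], [0, 0, 0]], [[0.67, -0.35, 0], [0, 0, 0]], [[0.67, -0.35, 0], [0, 0, 0]]], "fingers": 1}}

```text
time_s: 2.18
tool_pos: [501.3, -298.7, 231.5]
tcp_rot: [0.0, 0.981, 0.194, 0.0]
wrist_force: [0.4, -1.1, 0.3]
opening: 85.4
```

Emit:
{"fn": "servo_tool", "kwargs": {"steps": [[[0.32, -0.77, 0], [0, 0, 0]], [[0.32, -0.77, 0], [0, 0, 0]], [[0.32, -0.77, 0], [0, 0, 0]], [[0.32, -0.77, 0], [0, 0, 0]], [[0.32, -0.77, 0], [0, 0, 0]], [[0.32, -0.77, 0], [0, 0, 0]], [[0.32, -0.77, 0], [0, 0, 0]], [[0.32, -0.77, 0], [0, 0, 0]], [[0.32, -0.77, 0], [0, 0, 0]], [[0.32, -0.77, 0], [0, 0, 0]], [[0.32, -0.77, 0], [0, 0, 0]], [[0.32, -0.77, 0], [0, 0, 0]], [[0.32, -0.77, 0], [0, 0, 0]], [[0.32, -0.77, 0], [0, 0, 0]], [[0.32, -0.77, 0], [0, 0, 0]], [[0.32, -0.77, 0], [0, 0, 0]], [[0.32, -0.77, 0], [0, 0, 0]], [[0.32, -0.77, 0], [0, 0, 0]]]}}

```text
time_s: 3.68
tool_pos: [502.0, 302.1, 231.4]
tcp_rot: [-0.0, 0.981, 0.194, 0.0]
wrist_force: [1.1, -0.0, 0.7]
opening: 85.4
```

Emit:
{"fn": "servo_tool", "kwargs": {"steps": [[[0, 0, 0], [0, 0, -1]], [[0, 0, 0], [0, 0, -1]], [[0, 0, 0], [0, 0, -1]], [[0, 0, 0], [0, 0, -1]], [[0, 0, 0], [0, 0, -1]], [[0, 0, 0], [0, 0, -1]], [[0, 0, 0], [0, 0, -1]], [[0, 0, 0], [0, 0, -1]], [[0, 0, 0], [0, 0, -1]], [[0, 0, 0], [0, 0, -1]], [[0, 0, 0], [0, 0, -1]], [[0, 0, 0], [0, 0, -1]], [[0, 0, 0], [0, 0, -1]], [[0, 0, 0], [0, 0, -1]]]}}

```text
time_s: 4.85
tool_pos: [502.3, 300.4, 231.4]
tcp_rot: [-0.0, 0.691, 0.723, 0.0]
wrist_force: [0.1, 0.9, -0.3]
opening: 85.4
```

Emit:
{"fn": "servo_tool", "kwargs": {"steps": [[[0, 0, 0], [0, 0, -1]], [[0, 0, 0], [0, 0, -1]], [[0, 0, 0], [0, 0, -1]], [[0, 0, 0], [0, 0, -1]], [[0, 0, 0], [0, 0, -1]], [[0, 0, 0], [0, 0, -1]], [[0, 0, 0], [0, 0, -1]], [[0, 0, 0], [0, 0, -1]], [[0, 0, 0], [0, 0, -1]], [[0, 0, 0], [0, 0, -1]], [[0, 0, 0], [0, 0, -1]], [[0, 0, 0], [0, 0, -1]], [[0, 0, 0], [0, 0, -1]], [[0, 0, 0], [0, 0, -1]], [[0, 0, 0], [0, 0, 0]]]}}

```text
time_s: 6.1
tool_pos: [502.3, 300.4, 231.4]
tcp_rot: [0.0, 0.151, 0.989, 0.0]
wrist_force: [-0.8, -0.1, -0.2]
opening: 85.2
```

```bash
cat >> h.py <<'E'
def pose():
    from scipy.spatial.transform import Rotation as Ro
    o=robot.get_obs(); q=o['tcp_rot']; R=Ro.from_quat([q[1],q[2],q[3],q[0]]).as_matrix()
    return np.array(o['tool_pos']),R,o
def say():
    p,R,o=pose(); print('t',round(o['time_s'],2),'p',p.round(1),'yaw',np.arctan2(R[1,0],R[0,0]).round(4),'z',R[:,2].round(3),'F',np.round(o['wrist_force'],1),'open',round(o['opening'],1)); return p,R,o
E
cat > w.py <<'E'
from h import *
from scipy.optimize import minimize
import sys
p,R,o=say()
im=snap('wrist','w1'); L=viewer.regions_of('wrist','bar'); print([(round(l['score'],2),l['region'].sum()) for l in L])
src=open('m.py').read()
exec(src[src.index('def hull'):src.index('def cap')]); exec(src[src.index('def barp'):src.index("for cs in(['top'],['side'],['top','side']):\n    f=lambda p:sum(np.abs(np.max")])
m=L[0]['region']
f=lambda p:np.abs(np.max([hull('wrist',q) for q in barp(p)],0)-m).sum()
x0=np.array([512,295,-.315]); o=minimize(f,x0,method='Nelder-Mead',options=dict(initial_simplex=[x0,x0+[15,0,0],x0+[0,15,0],x0+[0,0,.1]])); print('bar',o.x.round(3),o.fun,m.sum())
v=im[:,:,::-1].copy()
for q in barp(o.x): cv2.polylines(v,[cv2.convexHull(proj('wrist',q).astype(np.float32)).astype(np.int32)],True,(0,255,0),1)
cv2.imwrite('pics/w1b.png',v)
E
python3 w.py
```

```text
t 6.1 p [502.3 300.4 231.4] yaw 2.8388 z [ 0.  0. -1.] F [-0.8 -0.1 -0.2] open 85.2
[(0.86, np.int64(3327))]
bar [ 5.11925e+02  2.93800e+02 -3.22000e-01] 183.75 3327
```

View pics/w1b.png

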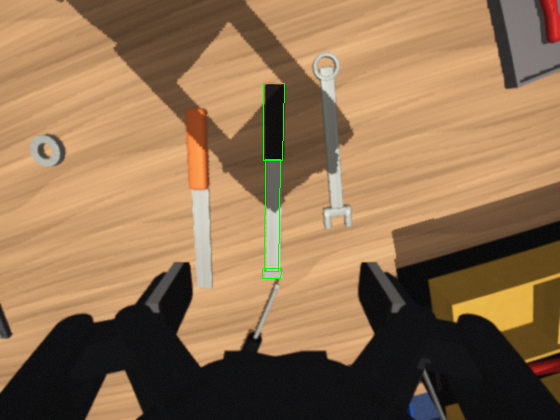

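Emit:
{"fn": "servo_tool", "kwargs": {"steps": [[[-0.03, -0.08, 0.8], [0, 0, 0.21]], [[0, 0, 0.8], [0, 0, 0]], [[0, 0, 0.8], [0, 0, 0]], [[0, 0, 0.8], [0, 0, 0]], [[0, 0, 0.8], [0, 0, 0]], [[0, 0, 0.8], [0, 0, 0]], [[0, 0, 0.6], [0, 0, 0]], [[0, 0, 0.36], [0, 0, 0]], [[0, 0, 0], [0, 0, 0]]], "fingers": 0.2}}

```text
time_s: 6.95
tool_pos: [501.4, 296.4, -1.8]
tcp_rot: [-0.001, 0.164, 0.986, -0.001]
wrist_force: [-0.6, -0.1, -0.5]
opening: 50.9
```

Emit:
{"fn": "servo_tool", "kwargs": {"steps": [[[0, 0, 0], [0, 0, 0]], [[0, 0, 0], [0, 0, 0]], [[0, 0, 0], [0, 0, 0]], [[0, 0, 0], [0, 0, 0]], [[0, 0, 0], [0, 0, 0]], [[0, 0, 0], [0, 0, 0]], [[0, 0, 0], [0, 0, 0]], [[0, 0, 0], [0, 0, 0]]], "fingers": -1, "grip_force": 100}}

```text
time_s: 7.62
tool_pos: [502.9, 297.2, 1.9]
tcp_rot: [0.001, 0.162, 0.987, 0.0]
wrist_force: [-1.1, -1.0, 7.1]
opening: 16.2
```

Emit:
{"fn": "servo_tool", "kwargs": {"steps": [[[0, 0, 0], [0, 0, 0]], [[0, 0, 0], [0, 0, 0]], [[0, 0, -0.3], [0, 0, 0]], [[0, 0, -0.7], [0, 0, 0]], [[0, 0, -0.7], [0, 0, 0]], [[0, 0, -0.3], [0, 0, 0]], [[0, 0, 0], [0, 0, 0]], [[0, 0, 0], [0, 0, 0]]]}}

```text
time_s: 8.28
tool_pos: [502.7, 297.1, 81.4]
tcp_rot: [0.001, 0.162, 0.987, 0.0]
wrist_force: [-0.4, 0.4, -4.4]
opening: 16.6
```

```bash
python3 - <<'E'
from h import *
p,R,o=say(); a=snap('side'); b=snap('wrist')
v=np.hstack([cv2.resize(a[110:290,230:430],(450,405)),cv2.resize(b,(350,405))]); cv2.imwrite('pics/g1.png',v[:,:,::-1])
E
```

```text
t 8.28 p [502.7 297.1  81.4] yaw 2.8157 z [ 0.001  0.001 -1.   ] F [-0.4  0.4 -4.4] open 16.6
```

View pics/g1.png

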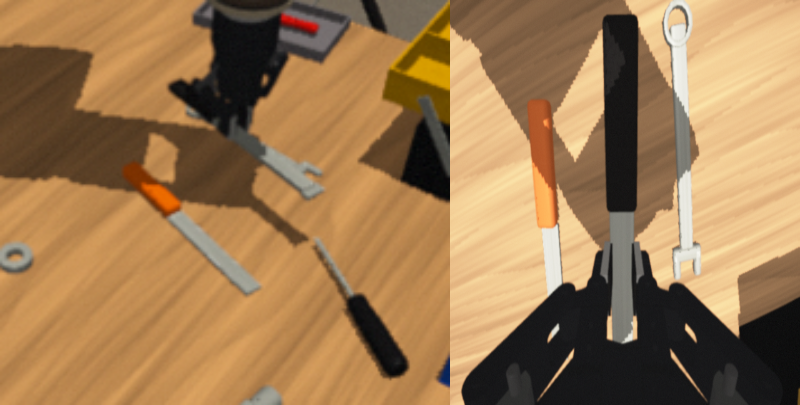

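Emit:
{"fn": "servo_tool", "kwargs": {"steps": [[[0, 0, -0.6], [0, 0, 0]], [[0, 0, -0.7], [0, 0, 0]], [[0, 0, -0.7], [0, 0, 0]], [[-0.32, -0.54, -0.6], [0, 0, 0]], [[-0.33, -0.54, 0], [0, 0, 0]], [[-0.33, -0.54, 0], [0, 0, 0]], [[-0.33, -0.54, 0], [0, 0, 0]], [[-0.33, -0.54, 0], [0, 0, 0]], [[-0.33, -0.54, 0], [0, 0, 0]], [[-0.33, -0.54, 0], [0, 0, 0]], [[-0.33, -0.54, 0], [0, 0, 0]], [[-0.33, -0.54, 0], [0, 0, 0]], [[-0.33, -0.54, 0], [0, 0, 0]], [[-0.33, -0.54, 0], [0, 0, 0]], [[-0.33, -0.55, 0], [0, 0, 0]], [[-0.33, -0.55, 0], [0, 0, 0]], [[-0.33, -0.55, 0], [0, 0, 0]], [[-0.32, -0.55, 0], [0, 0, 0]], [[-0.31, -0.55, 0], [0, 0, 0]]]}}

```text
time_s: 9.97
tool_pos: [589.2, -100.6, 183.0]
tcp_rot: [-0.001, 0.162, 0.987, 0.0]
wrist_force: [0.6, 0.1, -4.6]
opening: 16.2
```

Emit:
{"fn": "servo_tool", "kwargs": {"steps": [[[0, 0, 0], [0, 0, 0.5]], [[0, 0, 0], [0, 0, 1]], [[0, 0, 0], [0, 0, 1]], [[0, 0, 0], [0, 0, 1]], [[0, 0, 0], [0, 0, 1]], [[0, 0, 0], [0, 0, 1]], [[0, 0, 0], [0, 0, 1]], [[0, 0, 0], [0, 0, 1]], [[0, 0, 0], [0, 0, 1]], [[0, 0, 0], [0, 0, 1]], [[0, 0, 0], [0, 0, 1]], [[0, 0, 0], [0, 0, 1]], [[0, 0, 0], [0, 0, 1]], [[0, 0, 0], [0, 0, 1]], [[0, 0, 0], [0, 0, 1]], [[0, 0, 0], [0, 0, 1]], [[0, 0, 0], [0, 0, 1]], [[0, 0, 0], [0, 0, 1]], [[0, 0, 0], [0, 0, 0.03]], [[0, 0, 0], [0, 0, 0]]]}}

```text
time_s: 11.63
tool_pos: [589.2, -99.3, 183.5]
tcp_rot: [-0.001, 0.8, 0.601, -0.001]
wrist_force: [-0.0, 0.3, -3.7]
opening: 16.2
```

```bash
cat > b.py <<'E'
from h import *
import sys
from scipy.spatial.transform import Rotation as Ro
p,R,o=say()
# fit held bar: params dx along bar, dz, pitch about tool y, in tool frame; R bar: x=-toolx, y=tooly, z=-toolz
tip=None
src=open('m.py').read(); exec(src[src.index('def hull'):src.index('def cap')]); exec(src[src.index('def barp'):src.index("for cs in(['top'],['side'],['top','side']):\n    f=lambda p:sum(np.abs(np.max")])
B0=np.c_[-R[:,0],R[:,1],-R[:,2]]
def pts(q):
    Rb=B0@Ro.from_rotvec([0,q[2],q[3]]).as_matrix() 
    o=p+Rb@np.array([10+q[0],0,0])+np.array([0,0,-1.9+q[1]])
    return [ (Rb@x.T).T+o for x in barp([0,0,0])],o,Rb
def rep(q):
    P,o,Rb=pts(q); tip=o+Rb@[130,0,4]; hub=np.array([532.,-296.5]); u=np.array([.281,.960]); v=np.array([.960,-.281])
    print('tip',tip.round(1),'s,lat',((tip[:2]-hub)@u).round(1),((tip[:2]-hub)@v).round(1),'underside z at rod',(o+Rb[:,0]*((92-(o[:2]-hub)@u)/(Rb[:2,0]@u)))[2].round(1),'pitch',q[2])
rep([0,0,0,0])
tiles=[]
for c in('top','side'):
    im=snap(c); v=cv2.resize(im[:,:,::-1],None,fx=4,fy=4,interpolation=cv2.INTER_CUBIC)
    for q in pts([0,0,0,0])[0]: cv2.polylines(v,[np.int32((cv2.convexHull(proj(c,q).astype(np.float32))+.5)*4)],True,(0,255,0),1)
    t=np.linspace(0,2*np.pi,60)
    for r,z in((52,128),(52,136)):
        cv2.polylines(v,[np.int32((proj(c,np.c_[532+r*np.cos(t),-296.5+r*np.sin(t),0*t+z]).astype(np.float32)+.5)*4)],True,(0,0,255),1)
    x,y=proj(c,[548,-240,120])[0]*4; x,y=int(x),int(y); x=max(200,min(x,2040)); y=max(200,min(y,1480))
    tiles.append(v[y-200:y+200,x-200:x+200])
cv2.imwrite('pics/'+sys.argv[1]+'.png',np.hstack(tiles))
E
python3 b.py b1
```

```text
t 11.63 p [589.2 -99.3 183.5] yaw 1.2886 z [-0.002  0.    -1.   ] F [-0.   0.3 -3.7] open 16.2
tip [ 550.2 -233.7  185.6] s,lat 65.4 -0.2 underside z at rod 181.6 pitch 0
```

View pics/b1.png

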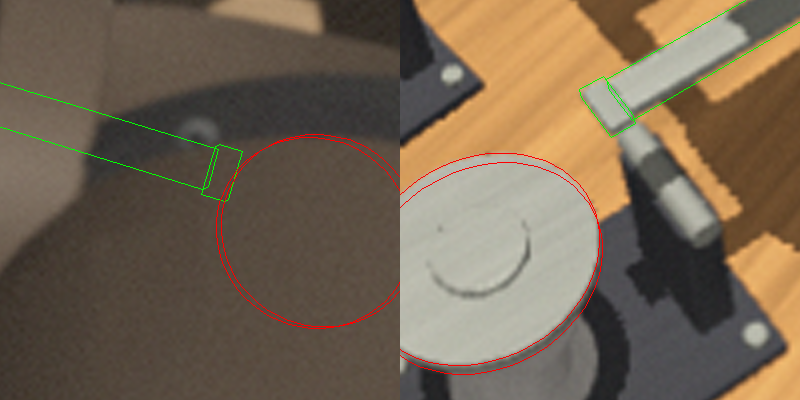

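Emit:
{"fn": "servo_tool", "kwargs": {"steps": [[[0, 0, 0.4], [0, 0, 0]], [[0, 0, 0.5], [0, 0, 0]], [[0, 0, 0.4], [0, 0, 0]], [[0, 0, 0.25], [0, 0, 0]], [[0, 0, 0.11], [0, 0, 0]], [[0, 0, 0], [0, 0, 0]], [[0, 0, 0], [0, 0, 0]]]}}

```text
time_s: 12.32
tool_pos: [590.1, -99.5, 118.9]
tcp_rot: [0.0, 0.8, 0.6, 0.0]
wrist_force: [0.6, 0.8, -3.4]
opening: 16.2
```

```bash
python3 b.py b2
```

```text
t 12.32 p [590.1 -99.5 118.9] yaw 1.2867 z [ 0. -0. -1.] F [ 0.6  0.8 -3.4] open 16.2
tip [ 550.9 -233.9  121. ] s,lat 65.4 0.5 underside z at rod 117.0 pitch 0
```

View pics/b2.png

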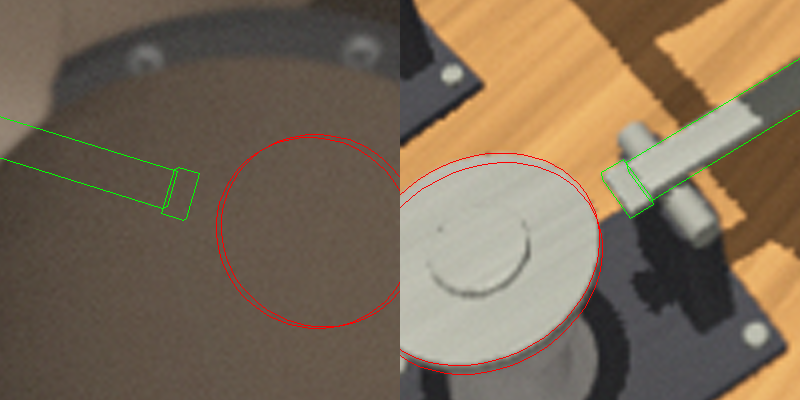

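Emit:
{"fn": "servo_tool", "kwargs": {"steps": [[[0, 0, 0.05], [0, 0, 0]], [[-0.15, 0, 0], [0, 0, 0]], [[-0.2, 0, 0], [0, 0, 0]], [[-0.2, 0, 0], [0, 0, 0]], [[-0.2, 0, 0], [0, 0, 0]], [[-0.14, 0, 0], [0, 0, 0]], [[0, 0, 0], [0, 0, 0]], [[0, 0, 0], [0, 0, 0]]]}}

```text
time_s: 13.08
tool_pos: [579.7, -134.1, 116.5]
tcp_rot: [-0.0, 0.801, 0.599, 0.0]
wrist_force: [0.3, 0.7, -3.4]
opening: 16.1
```

```bash
python3 b.py b3
```

```text
t 13.08 p [ 579.7 -134.1  116.5] yaw 1.2851 z [-0.  0. -1.] F [ 0.3  0.7 -3.4] open 16.1
tip [ 540.2 -268.5  118.6] s,lat 29.2 0.0 underside z at rod 114.6 pitch 0
```

Emit:
{"fn": "servo_tool", "kwargs": {"steps": [[[0, 0, 0.06], [0, 0, 0]], [[0, 0, 0], [0, 0, 0]], [[0, 0, 0], [0, 0, 0]]], "grip_force": 120}}

```text
time_s: 13.43
tool_pos: [579.8, -133.3, 113.9]
tcp_rot: [-0.0, 0.8, 0.6, -0.0]
wrist_force: [-0.2, 0.2, -3.3]
opening: 15.4
```

Emit:
{"fn": "servo_tool", "kwargs": {"steps": [[[0.01, 0, 0.084], [0, -0.5, 0]], [[0.01, 0, 0.084], [0, -0.5, 0]], [[0.01, 0, 0.084], [0, -0.5, 0]], [[0.01, 0, 0.084], [0, -0.5, 0]], [[0.01, 0, 0.084], [0, -0.5, 0]], [[0, 0, 0], [0, 0, 0]], [[0, 0, 0], [0, 0, 0]]]}}

```text
time_s: 14.02
tool_pos: [580.6, -133.1, 98.2]
tcp_rot: [0.066, 0.795, 0.597, -0.087]
wrist_force: [-2.9, -3.3, 12.5]
opening: 15.5
```

```bash
python3 b.py b4
```

```text
t 14.02 p [ 580.6 -133.1   98.2] yaw 1.2876 z [-0.06  -0.21  -0.976] F [-2.9 -3.3 12.5] open 15.5
tip [ 542.7 -263.5  130.7] s,lat 34.7 1.0 underside z at rod 113.8 pitch 0
```

View pics/b4.png

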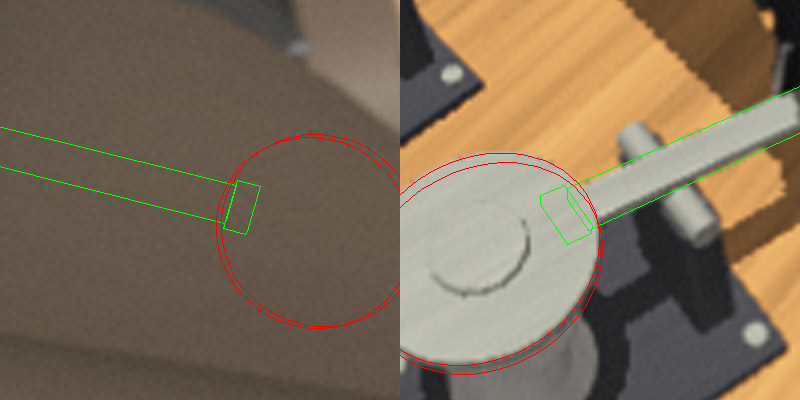

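Emit:
{"fn": "servo_tool", "kwargs": {"steps": [[[0, 0, 0.084], [0, -0.5, 0]], [[0, 0, 0.084], [0, -0.5, 0]], [[0, 0, 0.084], [0, -0.5, 0]], [[0, 0, 0], [0, 0, 0]], [[0, 0, 0], [0, 0, 0]]]}}

```text
time_s: 14.53
tool_pos: [580.2, -135.7, 88.8]
tcp_rot: [0.105, 0.788, 0.591, -0.139]
wrist_force: [-1.3, -2.8, 16.6]
opening: 15.6
```

```bash
cat > c.py <<'E'
exec(open('b.py').read())
t=np.linspace(0,2*np.pi,60)
for c in('side','top'):
    L=viewer.regions_of(c,'cap'); tt=proj(c,[532,-296.5,132])[0]
    L=[l for l in L if np.hypot(*(np.argwhere(l['region'])[:,::-1].mean(0)-tt))<25]
    if not L: print(c,'none'); continue
    m=L[0]['region']
    H=np.arange(-3,16,.5); C=[np.abs(hull(c,np.vstack([np.c_[532+r*np.cos(t),-296.5+r*np.sin(t),0*t+z+h] for r,z in((52,128),(52,136),(22,142))]))-m).sum() for h in H]
    print(c,'lift',H[np.argmin(C)],min(C))
E
python3 c.py b5
```

```text
t 14.53 p [ 580.2 -135.7   88.8] yaw 1.287 z [-0.094 -0.33  -0.939] F [-1.3 -2.8 16.6] open 15.6
tip [ 543.8 -260.6  138.7] s,lat 37.8 1.2 underside z at rod 114.6 pitch 0
side lift 9.5 92.25
top lift 8.5 1777.25
```

View pics/b5.png

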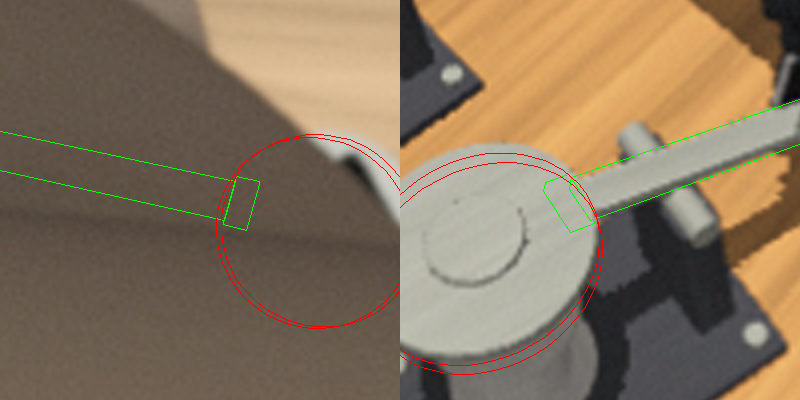

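```bash
python3 - <<'E'
from h import *
src=open('m.py').read(); exec(src[src.index('def hull'):src.index('def cap')])
t=np.linspace(0,2*np.pi,60); R=np.load('R.npz')
def lift(m):
    H=np.arange(-4,16,.25); C=[np.abs(hull('side',np.vstack([np.c_[532+r*np.cos(t),-296.5+r*np.sin(t),0*t+z+h] for r,z in((52,128),(52,136),(22,142))]))-m).sum() for h in H]
    return H[np.argmin(C)],min(C)
print('before',lift(R['side_cap']))
for k in range(3):
    snap('side'); tt=proj('side',[532,-296.5,132])[0]
    L=[l for l in viewer.regions_of('side','cap') if np.hypot(*(np.argwhere(l['region'])[:,::-1].mean(0)-tt))<25]; print('now',[lift(l['region']) for l in L])
say()
E
```

```text
before (np.float64(0.75), np.float32(113.5))
now [(np.float64(9.75), np.float32(124.125))]
now [(np.float64(9.75), np.float32(71.375))]
now [(np.float64(10.75), np.float32(73.9375))]
t 15.03 p [ 580.3 -135.7   88.9] yaw 1.2855 z [-0.094 -0.329 -0.94 ] F [-1.7 -0.9 15.1] open 15.0
```

Emit:
{"fn": "servo_tool", "kwargs": {"steps": [[[0, 0, 0.04], [0, -0.25, 0]], [[0, 0, 0], [0, 0, 0]], [[0, 0, 0], [0, 0, 0]], [[0, 0, 0], [0, 0, 0]]]}}

```text
time_s: 15.37
tool_pos: [580.2, -136.2, 87.6]
tcp_rot: [0.112, 0.787, 0.589, -0.147]
wrist_force: [-1.7, 1.1, 18.8]
opening: 15.5
```

Emit:
{"fn": "servo_tool", "kwargs": {"steps": [[[0, 0, 0], [0, 0, 0]], [[0, 0, 0], [0, 0, 0]], [[0, 0, 0], [0, 0, 0]], [[0, 0, 0], [0, 0, 0]], [[0, 0, 0], [0, 0, 0]], [[0, 0, 0], [0, 0, 0]], [[0, 0, 0], [0, 0, 0]], [[0, 0, 0], [0, 0, 0]]], "fingers": 0.6}}

```text
time_s: 16.03
tool_pos: [579.1, -136.1, 85.9]
tcp_rot: [0.111, 0.787, 0.589, -0.148]
wrist_force: [-0.9, -0.3, -0.7]
opening: 68.4
```

Emit:
{"fn": "servo_tool", "kwargs": {"steps": [[[0, 0, -0.3], [0, 0, 0]], [[0, 0, -0.6], [0, 0, 0]], [[0, 0, -0.7], [0, 0, 0]], [[0, 0, -0.7], [0, 0, 0]], [[0, 0, -0.7], [0, 0, 0]], [[0, 0, -0.7], [0, 0, 0]], [[0, 0, -0.5], [0, 0, 0]], [[0, 0, 0], [0, 0, 0]], [[0, 0, 0], [0, 0, 0]]]}}

```text
time_s: 16.78
tool_pos: [596.9, -77.0, 244.3]
tcp_rot: [0.111, 0.787, 0.59, -0.146]
wrist_force: [-0.5, 0.6, -0.9]
opening: 68.1
```

```bash
python3 c.py x; python3 - <<'E'
from h import *
a=snap('side')
cv2.imwrite('pics/f1.png',cv2.resize(a[180:400,110:400],(780,592))[:,:,::-1])
E
```

```text
t 16.78 p [596.9 -77.  244.3] yaw 1.286 z [-0.099 -0.348 -0.932] F [-0.5  0.6 -0.9] open 68.1
tip [ 560.6 -200.9  296.7] s,lat 99.9 0.6 underside z at rod 295.5 pitch 0
side lift 11.5 144.875
top lift 10.5 47.9375
```

View pics/f1.png

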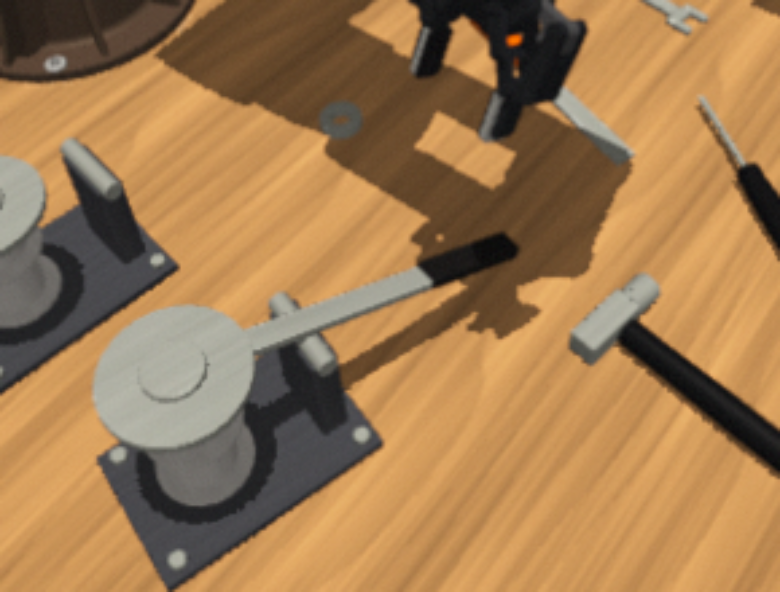

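```bash
python3 -c "
from h import *
say(); print(robot.job_done())"
```

```text
t 17.03 p [595.6 -77.9 241.7] yaw 1.2865 z [-0.103 -0.348 -0.932] F [ 0.1  0.  -0.3] open 68.0
the job is handed in; nothing more can be done
None
```

I levered the cap up by about 10 mm on the farther stand, let go, and handed the job in at about 17 s. The bar is resting across the fulcrum with its tip still under the cap.

I gripped the bar once, at its balance point, and kept hold of it throughout. With the bar over the fulcrum I slid the tip about 22 mm under the cap's edge, then turned it about the fulcrum rod, pressing down there rather than on the sleeve.

**Lift:** after I let go, the side camera read 11.5 mm and the top camera 10.5 mm. The side view already read 0.75 mm before the lift, so the true figure is probably 10 to 10.7 mm, give or take 1 mm.

**Last picture:** it shows the bar across the fulcrum, the cap raised, and the gripper clear.

**Forces:** the highest wrist reading I saw was about 19 N, and about 0 N at hand-in.

**Disagreements:**
- The finger opening read about 16 mm on the 20 mm wide bar, though the grip held in every picture.
- The top camera's lift reading while I was levering was useless because the arm blocked its view.

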